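# Put the pressure fittings back in their trays

## Robot

A 7-joint arm with a two-finger parallel gripper is mounted at the origin on the work surface. World frame = base frame: x ahead of the robot, y to its left, z up, the work surface at z = 0. Lengths are in m, angles in rad, forces in N, time in s.
With the tool pointing down it reaches from about 0.425 to 0.875 m from the base axis. Payload 4.7 kg.
Tool frame: the origin (TCP) lies midway between the tips of the shut fingers; the grasp point (between the pads) lies 19 mm behind it; z points along the fingers, y is the line along which they close (so a half turn about z gives the same grasp; the last joint's range is limited). The gripper opens to 87 mm and grips with 3 to 60 N. Pads are 19 mm wide; open, the fingers measure 117 mm over their backs; the gripper's body (75 mm by 190 mm) begins 51 mm behind the grasp point.
Start: joints at [1.201, 0.321, -0.07, 1.45, 0.023, 1.371, -0.057], TCP at [0.243, -0.603, 0.223] pointing down, gripper open.
Joint ranges: [-2.86, 2.86], [-0.3, 2.09], [-1.38, 1.24], [0.06, 2.45], [-1.56, 4.7], [0.09, 2.05], [-2.69, 2.69]. Speed limits (rad/s): [2.57, 2.57, 3.14, 3.14, 3.14, 3.14, 3.14].

## Interface

Orientations are given as a rotation vector (axis times angle).
In Python, from bench import ctrl gives the robot as it stands. The module is installed in compiled form; this text tells all that it offers.
- The arm moves only by the shell command python3 -m handwheel 'ROWS' [FORCE]. ROWS is JSON, a list of rows, each a list of 7 numbers: the finger opening in m, from 0 to 0.087, then the shift along the tool's x, y, z in m, then the turn, a rotation vector about the tool's x, y, z in degrees. A call has 1 to 12 rows; each row shifts and turns the commanded pose from where the row before left it, along the tool's axes as they then stand; what a row does not reach is not made up. A row lasts 1/8 s, in which the tool goes at most 62.5 mm and 10.7 degrees, less where a joint would pass 70% of its speed; a pose out of reach is approached as far as the arm can. A call is refused whole if a number of a shift passes 0.0625 or a number of a turn 10.7, either way. A call with a gripper value outside its range is refused whole. The fingers move at their own pace and stop on an object; FORCE is the grip in N (left out, the last holds). Time passes only in rows, so rows that do not move let the fingers close. It gives the time, the measured TCP pose, the force, the opening and the grip force at its end, in the units of the state.
- ctrl.get_state(): the state, without advancing time (a new reading comes with each control period).
- ctrl.get_image(name): name is "side" or "top" or "wrist"; returns (picture, depth): 384x512x3 uint8, blue, green, red; 384x512 float32, m along the optical axis (not along the pixel's ray), 0 where there is no reading.
- ctrl.camera_info(name): a dict with "intrinsics" (3x3 intrinsics, pixels), "R" (3x3) and "t" (3): a world point X has camera coordinates R X + t. Camera axes: x right, y down, z forward; pixel columns grow to the right and rows downward; lengths in m; the calibration is good to about 2 mm. A picture is of the moment at which its call begins: read the wrist's pose just before it. camera_info takes no time and is no camera call; for the wrist camera it gives the pose at the moment of the call.
- ctrl.close_job(): hands the job in; it is judged then, once.
The state is a dict: "time": time; "joint_positions": joint angles; "qd": joint speeds; "joint_torque": joint torques, N m; "position": TCP position; "tool_rot": TCP orientation; "ft_force": force on the tool from outside, world axes, zero at the start; "torque": the same for the moment, N m; "grip_width": opening from 0.0 (shut) to 1.0 (fully open); "grip_force": force on a finger pad.
Only numpy, scipy, OpenCV 4.12 (cv2) and the standard library are available. Lean on these libraries where they do the work, as an engineer would, in place of code of your own. Each camera call takes 0.05 s, during which the arm holds its last target. There are 200 camera calls.

## Task

The calibration is finished: put the four steel pressure parts on the bench away, each lying flat on the floor of the tray whose lip has its outline - the dial gauge (stem over the tray's channel), the hexagonal adapter, the oblong manifold block lengthwise, and the square flange square to its tray. Set each one down near the middle of its tray rather than dropping it, and leave the little glass jar standing where it is.

Things in the scene. Friction and masses are not known exactly. Their poses are not given: they have to be found in the camera images.
- gauge: Steel dial pressure gauge lying on its back, white dial up, about 0.22 kg: round case 56 mm across and 34 mm high, with a threaded stem 14 mm thick (a 20 mm square nut on it) sticking out sideways at half height. Origin on the underside, midway along the whole outline: the case centre is at x = -22 mm, the stem points along +x and ends at x = +44 mm; z up. Grip across the case, along its y.
- gauge_tip (a point): The free end of the gauge's stem, 44 mm along +x from the gauge's origin and 17 mm above its underside.
- hex_adapter: Steel adapter standing upright, about 0.25 kg: a hexagonal foot 42 mm across flats and 24 mm high, on it a round stub 24 mm across that reaches to 56 mm above the underside. Origin at the centre of the underside, z up; x is normal to a flat.
- manifold: Oblong steel manifold block, 96 mm (x) by 34 mm (y) by 36 mm high, about 0.4 kg, with three dark ports in its top. Origin at the centre of the underside, z up.
- flange: Steel flange connector standing upright, about 0.25 kg: a square plate 54 x 54 mm and 12 mm thick with a hole at each corner, on it a round stub 28 mm across that reaches to 56 mm above the underside. Origin at the centre of the underside, x and y along the plate's sides, z up.
- tray_gauge: Fixed to the bench for the episode. Grey floor 3 mm thick, black lip 4 mm wide whose top is 9 mm above the bench. Origin on the bench under the tray's middle, z up. Keyhole outline for the gauge: a round part 76 mm across inside, centred at x = -22 mm, and a channel 36 mm wide inside running along +x to x = +54 mm. A rightly placed gauge has its origin over this origin and its x along this x.
- tray_hex: Fixed to the bench for the episode. Grey floor 3 mm thick, black lip 4 mm wide whose top is 9 mm above the bench. Origin on the bench under the tray's middle, z up. Hexagonal outline for the hex adapter, 68 mm across flats inside; x is normal to a flat. Loose enough for the adapter to lie in it at any yaw.
- tray_oblong: Fixed to the bench for the episode. Grey floor 3 mm thick, black lip 4 mm wide whose top is 9 mm above the bench. Origin on the bench under the tray's middle, z up. Rectangular outline for the manifold block, 116 mm (x) by 54 mm (y) inside.
- tray_square: Fixed to the bench for the episode. Grey floor 3 mm thick, black lip 4 mm wide whose top is 9 mm above the bench. Origin on the bench under the tray's middle, z up. Square outline for the flange, 75 x 75 mm inside, sides along x and y.
- jar: Bystander: small amber glass jar with a white cap, 28 mm across and 40 mm high, standing among the parts. Origin at the centre of its underside, z up. Leave it alone. (Blue plastic caps, a rubber ring and the like also lie about.)
There are look-alikes about, which are no part of the job. Leave any purple look-alike of the manifold alone.

How it is judged:
At the end, for the whole second after the job is handed in: Each part within 12 mm of its own tray's middle, flat on its floor (within 2.5 mm, tilt under 0.06 rad), at rest, let go. Gauge (stem towards the channel) and manifold along their trays within 0.22 rad; flange square within 0.25 rad, any quarter turn; adapter at any yaw (horizontal distance between gauge and tray_gauge below 0.012 m and z of gauge in the frame of tray_gauge between 0.001 and 0.0055 m and angle between each of gauge, hex_adapter, manifold, flange's own z axis and vertical below 0.06 rad and linear speed of each of gauge, hex_adapter, manifold, flange below 0.01 m/s and angular speed of each of gauge, hex_adapter, manifold, flange below 0.1 rad/s and horizontal distance between hex_adapter and tray_hex below 0.012 m and z of hex_adapter in the frame of tray_hex between 0.001 and 0.0055 m and horizontal distance between manifold and tray_oblong below 0.012 m and z of manifold in the frame of tray_oblong between 0.001 and 0.0055 m and horizontal distance between flange and tray_square below 0.012 m and z of flange in the frame of tray_square between 0.001 and 0.0055 m and angle between the x axis of gauge and the x axis of tray_gauge, either way round below 0.22 rad and x of gauge_tip in the frame of tray_gauge above 0.02 m and angle between the x axis of manifold and the x axis of tray_oblong, either way round below 0.22 rad and (angle between the x axis of flange and the x axis of tray_square, either way round below 0.25 rad or angle between the x axis of flange and the y axis of tray_square, either way round below 0.25 rad)); the robot touches nothing.
It fails at once if the gauge is dropped or knocked flying (moving faster than 0.6 m/s without the fingers on it) (contact force between the fingers and gauge below 0.05 N and linear speed of gauge above 0.6 m/s).
It fails at once if the hex adapter is dropped or knocked flying (moving faster than 0.6 m/s without the fingers on it) (contact force between the fingers and hex_adapter below 0.05 N and linear speed of hex_adapter above 0.6 m/s).
It fails at once if the manifold is dropped or knocked flying (moving faster than 0.6 m/s without the fingers on it) (contact force between the fingers and manifold below 0.05 N and linear speed of manifold above 0.6 m/s).
It fails at once if the flange is dropped or knocked flying (moving faster than 0.6 m/s without the fingers on it) (contact force between the fingers and flange below 0.05 N and linear speed of flange above 0.6 m/s).
It fails at once if the small glass jar is knocked over or pushed more than 20 mm (angle between jar's own z axis and vertical above 0.5 rad or distance of jar from where it was at the start of the episode above 0.02 m).
It also fails if it takes over 99 s, if anything falls off the work surface, if the arm or the gripper's body presses on something with over 40 N, if the wrist force passes 120 N, or if a joint passes its speed limit or range.

## Working session

There is one attempt and no reset: what is moved stays moved. The work goes in short steps, Python scripts to look and compute and a shell command to move; the robot and the scene stay as the last step left them, time stands still between calls to the robot, and variables do not carry over. Pictures are saved under pics/ and viewed, at most 14 in all, crops included, and the job is handed in when it is done.

```bash
mkdir -p pics; python3 - <<'E'
from bench import ctrl
import cv2,numpy as np
s=ctrl.get_state();print({k:np.round(v,3).tolist() for k,v in s.items()})
for n in("top","side"):
    i=ctrl.camera_info(n);print(n,np.round(i["intrinsics"],1).tolist(),np.round(i["R"],3).tolist(),np.round(i["t"],3).tolist())
    p,d=ctrl.get_image(n);cv2.imwrite(f"pics/{n}0.png",p);np.savez(f"{n}0.npz",p=p,d=d,**{k:i[k] for k in i})
cv2.imwrite("pics/top0b.png",cv2.resize(cv2.imread("pics/top0.png"),(800,600),interpolation=cv2.INTER_CUBIC))
E
```

```text
{'time': 0.0, 'joint_positions': [1.201, 0.322, -0.07, 1.452, 0.023, 1.371, -0.057], 'qd': [-0.0, -0.001, 0.001, 0.001, -0.0, -0.0, 0.002], 'joint_torque': [-0.001, -49.129, -0.404, -31.253, -0.064, 0.044, 0.0], 'position': [0.243, -0.602, 0.221], 'tool_rot': [-3.082, -0.599, 0.001], 'ft_force': [0.124, 0.308, -0.074], 'torque': [0.0, 0.002, 0.007], 'grip_force': 0.0, 'grip_width': 1.001}
top [[370.0, 0.0, 258.8], [0.0, 370.0, 187.5], [0.0, 0.0, 1.0]] [[0.02, -1.0, 0.002], [-0.988, -0.02, -0.151], [0.151, 0.001, -0.988]] [-0.009, 0.497, 0.746]
side [[428.7, 0.0, 259.6], [0.0, 428.7, 185.5], [0.0, 0.0, 1.0]] [[-0.7, -0.714, 0.007], [-0.484, 0.467, -0.74], [0.525, -0.521, -0.673]] [0.356, 0.281, 0.706]
```

View pics/top0b.png

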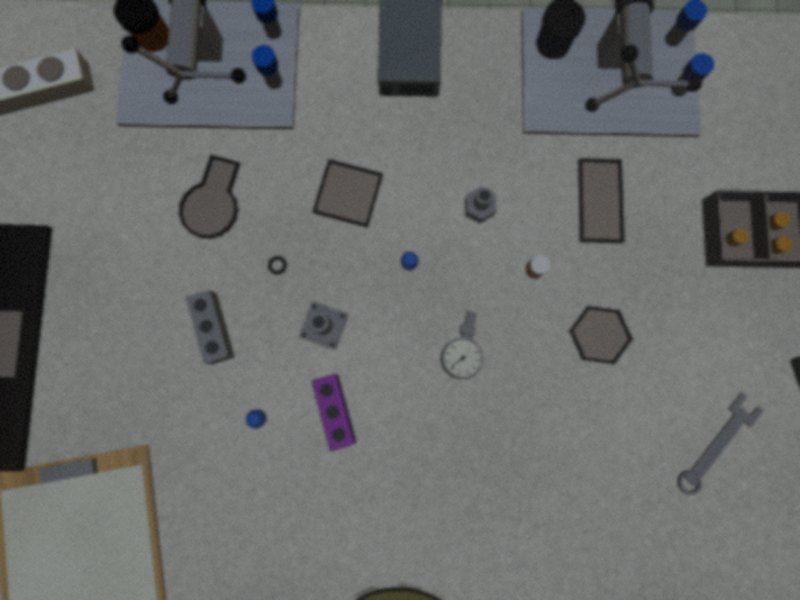

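View pics/side0.png

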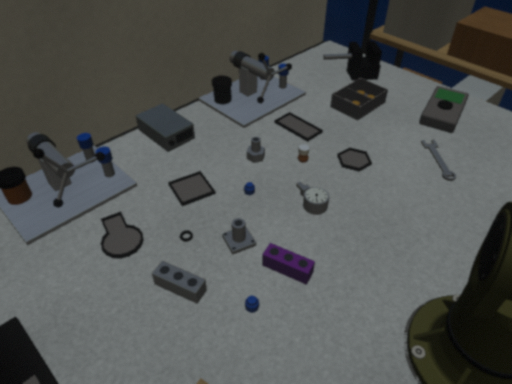

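The top view (shown at 800x600) has the parts at gauge (462,357), stem to (470,318), hex adapter (481,204), manifold (210,327) and flange (324,325). The trays are keyhole (210,205), square (348,193), oblong (601,200) and hexagon (601,335). The jar is at (538,266) and the purple decoy at (333,412). The side view agrees.

```bash
cat >h.py <<'E'
import cv2,numpy as np
def rays(px,K,R,t,z):
    px=np.asarray(px,float).reshape(-1,2)
    d=np.c_[px,np.ones(len(px))]@np.linalg.inv(K).T@R
    c=-R.T@t
    return c[:2]+d[:,:2]*((z-c[2])/d[:,2])[:,None]
def world(dep,K,R,t):
    v,u=np.indices(dep.shape)
    c=np.stack([(u-K[0,2])/K[0,0]*dep,(v-K[1,2])/K[1,1]*dep,dep],-1)
    return (c-t)@R
def rect(pts):
    (c,s,a)=cv2.minAreaRect((np.asarray(pts)*1000).astype(np.float32))
    b=cv2.boxPoints((c,s,a));e=b[1]-b[0];f=b[2]-b[1]
    l=e if np.hypot(*e)>np.hypot(*f) else f
    return np.round(c,1),np.round(s,1),round(float(np.degrees(np.arctan2(l[1],l[0]))),1)
E
python3 - <<'E'
from h import *
Z=np.load("top0.npz");K,R,t,p,d=Z["intrinsics"],Z["R"],Z["t"],Z["p"],Z["d"]
W=world(d,K,R,t);g=cv2.cvtColor(p,cv2.COLOR_BGR2GRAY)
S=1.5625
print("bench z",np.round(np.percentile(W[200:260,150:300,2],[5,50,95]),4))
def roi(x0,y0,x1,y1):
    m=np.zeros(g.shape,bool);m[int(y0/S):int(y1/S),int(x0/S):int(x1/S)]=1;return m
for n,b in dict(kh=(170,145,250,245),sq=(305,150,390,235),ob=(570,148,632,250),hx=(560,298,640,370)).items():
    m=(roi(*b)&(g<75)).astype(np.uint8)
    c=max(cv2.findContours(m,cv2.RETR_EXTERNAL,cv2.CHAIN_APPROX_NONE)[0],key=cv2.contourArea)
    w=rays(c,K,R,t,.009)
    (cc,r)=cv2.minEnclosingCircle((w*1000).astype(np.float32))
    M=cv2.moments((w*1000).astype(np.float32));
    print(n,len(c),rect(w),"cent",np.round([M['m10']/M['m00'],M['m01']/M['m00']],1),"circ",np.round(cc,1),round(r,1))
for n,b,hs in [("gauge",(430,300,495,385),(.008,.028)),("hex",(455,178,507,228),(.008,.05)),("man",(180,280,240,370),(.01,.03)),("fl",(295,295,355,355),(.006,.05)),("jar",(518,248,556,284),(.01,.036))]:
    for h in hs:
        m=roi(*b)&(W[...,2]>h)&(W[...,2]<.09)
        q=W[m];print(n,h,len(q),"zmed",np.round(np.median(q[:,2]),4),"mean",np.round(q[:,:2].mean(0)*1000,1),rect(q[:,:2]))
E
```

```text
bench z [-0.0027 -0.0002  0.0352]
kh 137 (array([636.6, 278.2]), array([ 84.7, 122.2]), -20.8) cent [632.  281.7] circ [637.8 281.9] 62.4
sq 134 (array([646.9,  86. ]), array([83.6, 84.1]), -14.3) cent [646.8  86.1] circ [646.9  85.9] 56.7
ob 157 (array([ 643.5, -279.6]), array([ 63.9, 125.7]), -0.4) cent [ 643.4 -279.7] circ [ 643.4 -278.4] 68.4
hx 107 (array([ 449.1, -274. ]), array([85.4, 75.9]), 83.5) cent [ 448.9 -273.3] circ [ 448.8 -273.5] 43.1
gauge 0.008 698 zmed 0.0334 mean [420.2 -79. ] (array([429.7, -75.5]), array([90.9, 55.1]), 6.9)
gauge 0.028 556 zmed 0.0339 mean [412.2 -77.8] (array([419.1, -75.9]), array([69. , 54.8]), 15.8)
hex 0.008 345 zmed 0.0244 mean [ 626.3 -102.5] (array([ 630.8, -104. ]), array([42.3, 47.1]), -58.8)
hex 0.05 101 zmed 0.0558 mean [ 630.4 -103.9] (array([ 630.7, -103.8]), array([22.7, 21.7]), 1.0)
man 0.01 879 zmed 0.0352 mean [446.7 264.6] (array([447.7, 267.6]), array([97.1, 34.8]), 19.0)
man 0.03 750 zmed 0.0355 mean [446.9 266.8] (array([448. , 267.7]), array([96.6, 34.8]), 19.0)
fl 0.006 616 zmed 0.0121 mean [452.8 111.9] (array([454.3, 113.7]), array([53.7, 53.9]), -18.1)
fl 0.05 146 zmed 0.0556 mean [453.9 113.5] (array([453.8, 113.6]), array([25. , 26.6]), -88.7)
jar 0.01 159 zmed 0.039 mean [ 539.1 -180.6] (array([ 540. , -182.3]), array([25.4, 26.2]), -57.2)
jar 0.036 121 zmed 0.0395 mean [ 540.4 -182.5] (array([ 540.5, -182.6]), array([24. , 25.9]), -44.0)
```

```bash
cat >go.py <<'E'
import sys,numpy as np
from bench import ctrl
from scipy.spatial.transform import Rotation as Ro
# usage: go.py x y z [yawdeg of tool x, mod 180]; shift is given in axes AFTER the turn
a=[float(v) for v in sys.argv[1:]]
s=ctrl.get_state();R=Ro.from_rotvec(s["tool_rot"]).as_matrix()
yaw=np.degrees(np.arctan2(R[1,0],R[0,0]));tgt=a[3] if len(a)>3 else yaw
dy=(tgt-yaw+90)%180-90
c,n=np.cos(np.radians(yaw+dy)),np.sin(np.radians(yaw+dy))
x,y,z=np.array(a[:3])-s["position"]
print("t",round(s["time"],2),"pos",np.round(s["position"],4),"yaw",round(yaw,1),"tilt",np.round(R[:2,2],3),"F",np.round(s["ft_force"],1),"grip",round(s["grip_width"]*87,1),round(s["grip_force"],1),"q7",round(s["joint_positions"][6],2))
print("turn z",round(-dy,1),"or",round(-dy+(180 if dy>0 else -180),1),"then shift mm",np.round(np.array([c*x+n*y,n*x-c*y,-z])*1000,1))
E
python3 - <<'E'
from h import *
Z=np.load("top0.npz");K,R,t,p,d=Z["intrinsics"],Z["R"],Z["t"],Z["p"],Z["d"]
W=world(d,K,R,t);g=cv2.cvtColor(p,cv2.COLOR_BGR2GRAY);S=1.5625
def roi(x0,y0,x1,y1):
    m=np.zeros(g.shape,bool);m[int(y0/S):int(y1/S),int(x0/S):int(x1/S)]=1;return m
r=roi(430,300,495,385);w=W[r]
c=w[w[:,2]>.031];cc,rad=cv2.minEnclosingCircle((c[:,:2]*1000).astype(np.float32));print("case",np.round(c[:,:2].mean(0)*1000,1),np.round(cc,1),rad)
C=np.array(cc)/1000
s=w[(w[:,2]>.01)&(w[:,2]<.029)];s=s[(np.hypot(*(s[:,:2]-C).T)>.034)&(s[:,0]>C[0])];v=s[:,:2].mean(0)-C
print("stem",len(s),np.round(v*1000,1),np.degrees(np.arctan2(v[1],v[0])))
m=(roi(170,145,250,245)&(g<75)).astype(np.uint8)
k=max(cv2.findContours(m,cv2.RETR_EXTERNAL,cv2.CHAIN_APPROX_NONE)[0],key=cv2.contourArea)
q=rays(k,K,R,t,.009)*1000;im=np.zeros((400,400),np.uint8)
cv2.fillPoly(im,[np.int32(np.round((q-[440,80])))],255)
D=cv2.distanceTransform(im,cv2.DIST_L2,5);i=np.argwhere(D>D.max()-.5).mean(0);o=np.array([i[1]+440,i[0]+80]);print("round",o,D.max())
a=[440,80]+np.argwhere(im>0)[:,::-1];f=a[np.hypot(*(a-o).T)>46];v=f.mean(0)-o;print("chan",v,np.degrees(np.arctan2(v[1],v[0])),np.hypot(*v))
E
python3 go.py .6305 -.104 .12
```

```text
case [411. -76.] [401.4 -51.4] 56.0628776550293
stem 132 [ 55.5 -35.7] -32.73045405119434
round [618.  285.5] 40.16899
chan [ 59.68368618 -15.11955168] -14.21556887678524 61.569012000319546
t 0.1 pos [ 0.2432 -0.6023  0.2216] yaw 22.0 tilt [-0.001  0.001] F [-0.3  0.  -0.4] grip 87.1 0.0 q7 -0.06
turn z -0.0 or -180.0 then shift mm [ 545.8 -316.9  101.6]
```

```bash
python3 -m handwheel '[[0.06,0.0496,-0.0288,0.009,0,0,0],[0.06,0.0496,-0.0288,0.009,0,0,0],[0.06,0.0496,-0.0288,0.009,0,0,0],[0.06,0.0496,-0.0288,0.009,0,0,0],[0.06,0.0496,-0.0288,0.009,0,0,0],[0.06,0.0496,-0.0288,0.009,0,0,0],[0.06,0.0496,-0.0288,0.009,0,0,0],[0.06,0.0496,-0.0288,0.009,0,0,0],[0.06,0.0496,-0.0288,0.009,0,0,0],[0.06,0.0496,-0.0288,0.009,0,0,0],[0.06,0.0496,-0.0288,0.009,0,0,0],[0.06,0,0,0,0,0,0]]' 25; python3 go.py .6305 -.104 .032
python3 - <<'E'
from h import *
Z=np.load("top0.npz");K,R,t,p,d=Z["intrinsics"],Z["R"],Z["t"],Z["p"],Z["d"]
W=world(d,K,R,t);S=1.5625
w=W[int(305/S):int(385/S),int(432/S):int(492/S)]
m=((w[...,2]>.01)&(w[...,2]<.05)).astype(np.uint8)
n,l,st,_=cv2.connectedComponentsWithStats(m,connectivity=4);k=1+st[1:,4].argmax();q=w[l==k]
c=q[q[:,2]>.031,:2];C=np.median(c,0);c=c[np.hypot(*(c-C).T)<.034]
print("case",np.round(rect(c)[0],1),rect(c)[1],c.mean(0)*1000);C=np.array(rect(c)[0])/1000
s=q[np.hypot(*(q[:,:2]-C).T)>.04,:2];v=s-C;print(len(s),np.degrees(np.arctan2(*np.median(v,0)[::-1])),np.hypot(*v.T).max()*1000)
print(np.round(v[::6]*1000,0).tolist())
E
```

```text
time: 1.6
position: [0.6319, -0.0972, 0.122]
tool_rot: [-3.076, -0.613, 0.0]
ft_force: [-0.9, -0.7, 0.7]
grip_width: 0.692
grip_force: 0.0
t 1.6 pos [ 0.6319 -0.0972  0.122 ] yaw 22.5 tilt [-0.001  0.005] F [-0.9 -0.7  0.7] grip 60.2 0.0 q7 -1.19
turn z -0.0 or -180.0 then shift mm [-3.9  5.7 90. ]
case [411.5 -77.3] [53.1 53.7] [411.7733052  -77.71971927]
92 -12.718296067911584 66.20619176188205
[[65.0, -7.0], [63.0, -11.0], [60.0, -9.0], [58.0, -7.0], [57.0, -6.0], [56.0, -18.0], [54.0, -16.0], [52.0, -13.0], [50.0, -11.0], [47.0, -9.0], [45.0, -5.0], [44.0, 0.0], [43.0, -11.0], [40.0, -0.0], [41.0, -13.0], [38.0, -17.0]]
```

```bash
python3 -m handwheel '[[0.06,0,0,0,0,0,0]]' >/dev/null; python3 go.py .6305 -.104 .032
```

```text
t 1.73 pos [ 0.6301 -0.1052  0.1228] yaw 22.0 tilt [-0.002 -0.001] F [-0.  -0.6  0. ] grip 60.0 0.0 q7 -1.19
turn z -0.0 or -180.0 then shift mm [ 0.8 -0.9 90.8]
```

```bash
python3 -m handwheel '[[0.06,0,0,0.03,0,0,0],[0.06,0,0,0.03,0,0,0],[0.06,0,0,0.02,0,0,0],[0.06,0,0,0.01,0,0,0],[0.06,0,0,0,0,0,0],[0,0,0,0,0,0,0],[0,0,0,0,0,0,0],[0,0,0,0,0,0,0],[0,0,0,0,0,0,0],[0,0,0,-0.03,0,0,0],[0,0,0,-0.03,0,0,0],[0,0,0,0,0,0,0]]' 30; python3 go.py .449 -.2735 .095
```

```text
time: 3.22
position: [0.6324, -0.1048, 0.0957]
tool_rot: [3.082, 0.599, 0.007]
ft_force: [-0.3, 0.4, -2.7]
grip_width: 0.27
grip_force: 29.9
t 3.23 pos [ 0.6324 -0.1048  0.0957] yaw 22.0 tilt [ 0.005 -0.001] F [-0.3  0.4 -2.7] grip 23.5 29.9 q7 -1.2
turn z -0.0 or -180.0 then shift mm [-233.2   87.8    0.7]
```

```bash
python3 -m handwheel '[[0,-0.0291,0.011,-0.01,0,0,0],[0,-0.0291,0.011,0,0,0,0],[0,-0.0291,0.011,0,0,0,0],[0,-0.0291,0.011,0,0,0,0],[0,-0.0291,0.011,0,0,0,0],[0,-0.0291,0.011,0,0,0,0],[0,-0.0291,0.011,0,0,0,0],[0,-0.0291,0.011,0,0,0,0],[0,0,0,0.02,0,0,0],[0,0,0,0.02,0,0,0],[0,0,0,0,0,0,0],[0,0,0,0,0,0,0]]'; python3 go.py .449 -.2735 .036
```

```text
time: 4.72
position: [0.4477, -0.2732, 0.0633]
tool_rot: [-3.083, -0.6, 0.001]
ft_force: [0.2, 0.3, -1.9]
grip_width: 0.265
grip_force: 29.9
t 4.72 pos [ 0.4477 -0.2732  0.0633] yaw 22.0 tilt [-0.  0.] F [ 0.2  0.3 -1.9] grip 23.1 29.9 q7 -0.76
turn z -0.0 or -180.0 then shift mm [ 1.1  0.7 27.3]
```

```bash
python3 -m handwheel '[[0,0.001,0,0.01,0,0,0],[0,0,0,0.008,0,0,0],[0,0,0,0.005,0,0,0],[0,0,0,0.003,0,0,0],[0,0,0,0.001,0,0,0],[0,0,0,0,0,0,0]]'; python3 go.py .449 -.2735 .036
```

```text
time: 5.48
position: [0.4503, -0.2739, 0.0424]
tool_rot: [3.081, 0.599, 0.002]
ft_force: [-11.2, 7.2, 36.1]
grip_width: 0.266
grip_force: 30.1
t 5.47 pos [ 0.4503 -0.2739  0.0424] yaw 22.0 tilt [ 0.001 -0.003] F [-11.2   7.2  36.1] grip 23.2 30.1 q7 -0.77
turn z -0.0 or -180.0 then shift mm [-1.  -0.8  6.4]
```

```bash
python3 -m handwheel '[[0,0,0,-0.004,0,0,0],[0,0,0,0,0,0,0]]'; python3 - <<'E'
from bench import ctrl
import cv2
p,d=ctrl.get_image("side");a=cv2.resize(p[110:220,290:430],(560,440),interpolation=cv2.INTER_CUBIC)
cv2.imwrite("pics/s1.png",a)
E
```

```text
time: 5.72
position: [0.4501, -0.2736, 0.0426]
tool_rot: [3.082, 0.599, 0.004]
ft_force: [-1.9, 2.4, 12.8]
grip_width: 0.264
grip_force: 30.0
```

View pics/s1.png

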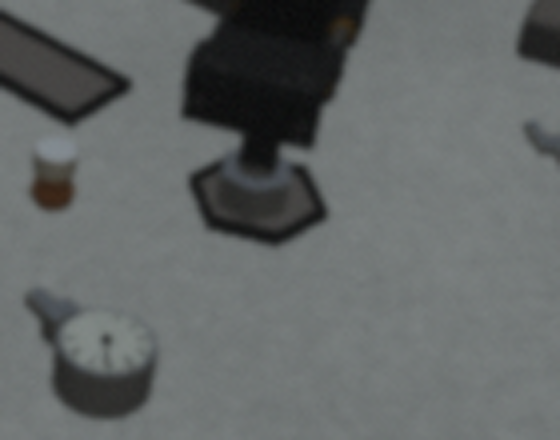

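The adapter stands on the hex tray floor, in its middle. I release it and go for the gauge.

```bash
python3 -m handwheel '[[0.04,0,0,0,0,0,0],[0.04,0,0,0,0,0,0],[0.04,0,0,0,0,0,0],[0.075,0,0,-0.03,0,0,0],[0.075,0,0,-0.04,0,0,0],[0.075,0,0,-0.02,0,0,10],[0.075,0,0,0,0,0,10],[0.075,0,0,0,0,0,10],[0.075,0,0,0,0,0,4],[0.075,0,0,0,0,0,0]]'; python3 go.py .4115 -.0775 .013 -12
```

```text
time: 7.02
position: [0.4485, -0.273, 0.1302]
tool_rot: [-3.124, 0.327, 0.001]
ft_force: [-0.8, -0.4, -0.4]
grip_width: 0.857
grip_force: 0.0
t 7.03 pos [ 0.4485 -0.273   0.1302] yaw -12.0 tilt [-0.001  0.   ] F [-0.8 -0.4 -0.4] grip 74.6 0.0 q7 -1.32
turn z 0.0 or -180.0 then shift mm [ -76.8 -183.5  117.2]
```

```bash
python3 -m handwheel '[[0.078,-0.0128,-0.0306,0,0,0,0],[0.078,-0.0128,-0.0306,0,0,0,0],[0.078,-0.0128,-0.0306,0,0,0,0],[0.078,-0.0128,-0.0306,0,0,0,0],[0.078,-0.0128,-0.0306,0,0,0,0],[0.078,-0.0128,-0.0306,0,0,0,0],[0.078,0,0,0,0,0,0],[0.078,0,0,0,0,0,0]]'; python3 go.py .4115 -.0775 .013 -12;  python3 - <<'E'
from bench import ctrl
import cv2,numpy as np
i=ctrl.camera_info("wrist");p,d=ctrl.get_image("wrist");np.savez("w1.npz",p=p,d=d,**i)
cv2.imwrite("pics/w1.png",p)
E
```

```text
time: 8.02
position: [0.4118, -0.0781, 0.1306]
tool_rot: [3.124, -0.328, 0.0]
ft_force: [0.2, -0.1, 0.4]
grip_width: 0.9
grip_force: 0.0
t 8.03 pos [ 0.4118 -0.0781  0.1306] yaw -12.0 tilt [ 0.    -0.001] F [ 0.2 -0.1  0.4] grip 78.3 0.0 q7 -1.61
turn z 0.0 or -180.0 then shift mm [ -0.5  -0.5 117.6]
```

View pics/w1.png

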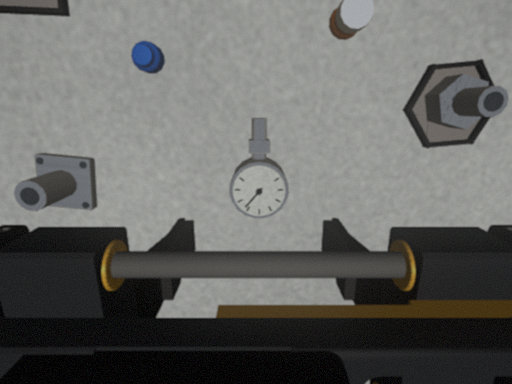

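The stem points straight up the wrist picture, with the case at (259,188) centred between the fingers. The tool's yaw and lateral position match the gauge.

```bash
python3 -m handwheel '[[0.078,0,0,0.03,0,0,0],[0.078,0,0,0.03,0,0,0],[0.078,0,0,0.03,0,0,0],[0.078,0,0,0.015,0,0,0],[0.078,0,0,0.009,0,0,0],[0.078,0,0,0.002,0,0,0],[0.078,0,0,0,0,0,0]]'; python3 go.py .4115 -.0775 .013 -12
```

```text
time: 8.95
position: [0.4124, -0.0777, 0.0151]
tool_rot: [3.124, -0.329, 0.002]
ft_force: [0.3, -0.6, -0.1]
grip_width: 0.896
grip_force: 0.0
t 8.95 pos [ 0.4124 -0.0777  0.0151] yaw -12.0 tilt [ 0.001 -0.   ] F [ 0.3 -0.6 -0.1] grip 78.0 0.0 q7 -1.7
turn z -0.0 or 180.0 then shift mm [-0.9 -0.1  2.1]
```

```bash
python3 -m handwheel '[[0.078,-0.001,0,0.001,0,0,0],[0,0,0,0,0,0,0],[0,0,0,0,0,0,0],[0,0,0,0,0,0,0],[0,0,0,0,0,0,0]]' 35; python3 go.py .4115 -.0775 .013; python3 -m handwheel '[[0,0,0,-0.01,0,0,0],[0,0,0,-0.03,0,0,0],[0,0,0,-0.03,0,0,0],[0,0,0,-0.02,0,0,0],[0,0,0,0,0,0,0],[0,0,0,0,0,0,0]]';python3 - <<'E'
from bench import ctrl
import cv2,numpy as np
p,d=ctrl.get_image("wrist");cv2.imwrite("pics/w2.png",p)
E
python3 go.py .618 .2855 .1 -15
```

```text
time: 9.57
position: [0.4108, -0.0775, 0.0136]
tool_rot: [3.124, -0.328, 0.0]
ft_force: [-0.3, -0.6, 0.9]
grip_width: 0.635
grip_force: 35.0
t 9.57 pos [ 0.4108 -0.0775  0.0136] yaw -12.0 tilt [-0. -0.] F [-0.3 -0.6  0.9] grip 55.2 35.0 q7 -1.7
turn z -0.0 or -180.0 then shift mm [ 0.7 -0.2  0.6]
time: 10.32
position: [0.41, -0.0771, 0.1027]
tool_rot: [-3.124, 0.328, 0.002]
ft_force: [0.1, -1.1, -3.8]
grip_width: 0.635
grip_force: 35.0
t 10.38 pos [ 0.4098 -0.0771  0.1025] yaw -12.0 tilt [-0.002  0.001] F [-0.2  0.3 -2.3] grip 55.3 35.0 q7 -1.62
turn z 3.0 or -177.0 then shift mm [ 107.3 -404.1    2.5]
```

View pics/w2.png

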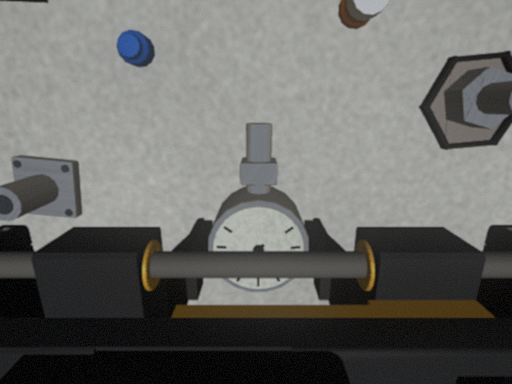

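```bash
python3 -m handwheel '[[0,0.0117,-0.0362,0,0,0,0],[0,0.0117,-0.0362,0,0,0,0],[0,0.0117,-0.0362,0,0,0,0],[0,0.0117,-0.0362,0,0,0,0],[0,0.0117,-0.0362,0,0,0,0],[0,0.0117,-0.0362,0,0,0,0],[0,0.0117,-0.0362,0,0,0,0],[0,0.0117,-0.0362,0,0,0,0],[0,0.0117,-0.0362,0,0,0,0],[0,0.0117,-0.0362,0,0,0,0],[0,0.0117,-0.0362,0,0,0,3],[0,0,0,0,0,0,0]]'; python3 -m handwheel '[[0,0,0,0,0,0,0],[0,0,0,0,0,0,0]]' >/dev/null
python3 - <<'E'
from bench import ctrl
import cv2,numpy as np
p,d=ctrl.get_image("wrist");cv2.imwrite("pics/w3.png",p)
E
python3 go.py .618 .2855 .1 -15
```

```text
time: 11.88
position: [0.6183, 0.2891, 0.1013]
tool_rot: [-3.114, 0.404, 0.006]
ft_force: [-0.2, -0.1, -3.4]
grip_width: 0.631
grip_force: 35.0
t 12.18 pos [0.6194 0.2838 0.1031] yaw -15.1 tilt [-0.001 -0.001] F [-0.   0.2 -3.1] grip 55.4 35.0 q7 -2.53
turn z -0.1 or 179.9 then shift mm [-1.8 -1.3  3.1]
```

View pics/w3.png

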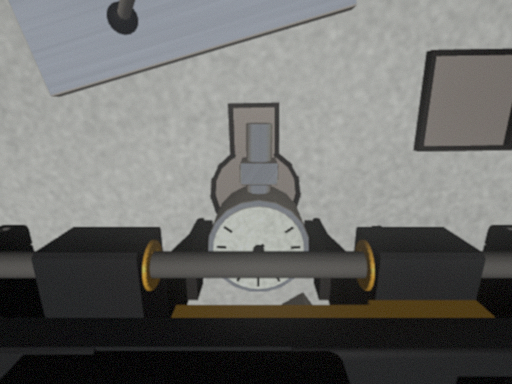

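```bash
python3 -m handwheel '[[0,-0.002,-0.0015,0.02,0,0,-1],[0,0,0,0.025,0,0,0],[0,0,0,0.02,0,0,0],[0,0,0,0.01,0,0,0],[0,0,0,0.005,0,0,0],[0,0,0,0.002,0,0,0],[0,0,0,0.002,0,0,0],[0,0,0,0,0,0,0],[0,0,0,0,0,0,0]]'; python3 go.py .618 .2855 .0166 -15
```

```text
time: 13.3
position: [0.6182, 0.2875, 0.0199]
tool_rot: [-3.118, 0.383, -0.001]
ft_force: [0.2, 0.4, -2.8]
grip_width: 0.636
grip_force: 35.0
t 13.3 pos [0.6182 0.2875 0.0199] yaw -14.0 tilt [0.001 0.   ] F [ 0.2  0.4 -2.8] grip 55.4 35.0 q7 -2.55
turn z 1.0 or -179.0 then shift mm [0.3 2.  3.3]
```

```bash
python3 -m handwheel '[[0,0,0.001,0.001,0,0,0],[0,0,0,0.001,0,0,0],[0,0,0,0.001,0,0,0],[0,0,0,0,0,0,0],[0,0,0,0,0,0,0]]'; python3 go.py .618 .2855 .0166 -15
```

```text
time: 13.92
position: [0.6177, 0.2862, 0.0168]
tool_rot: [3.118, -0.383, 0.0]
ft_force: [-1.0, -1.2, 0.4]
grip_width: 0.638
grip_force: 35.0
t 13.93 pos [0.6177 0.2862 0.0168] yaw -14.0 tilt [-0. -0.] F [-1.  -1.2  0.4] grip 55.5 35.0 q7 -2.55
turn z 1.0 or -179.0 then shift mm [0.5 0.6 0.2]
```

```bash
python3 -m handwheel '[[0.074,0,0,0,0,0,0],[0.074,0,0,0,0,0,0],[0.074,0,0,0,0,0,0],[0.074,0,0,-0.02,0,0,0],[0.074,0,0,-0.03,0,0,0],[0.074,0,0,-0.04,0,0,0],[0.06,0,0,-0.01,0,0,-10],[0.06,0,0,0,0,0,-10],[0.06,0,0,0,0,0,-10],[0.06,0,0,0,0,0,-3],[0.06,0,0,0,0,0,0]]'; python3 go.py .448 .2677 .012 19
```

```text
time: 15.3
position: [0.6181, 0.2866, 0.1179]
tool_rot: [-3.098, -0.517, -0.002]
ft_force: [-0.5, 0.3, -0.0]
grip_width: 0.686
grip_force: 0.0
t 15.3 pos [0.6181 0.2866 0.1179] yaw 18.9 tilt [0.001 0.001] F [-0.5  0.3 -0. ] grip 59.7 0.0 q7 -1.98
turn z -0.1 or 179.9 then shift mm [-167.   -37.5  105.9]
```

```bash
python3 -m handwheel '[[0.06,-0.0334,-0.0075,0,0,0,0],[0.06,-0.0334,-0.0075,0,0,0,0],[0.06,-0.0334,-0.0075,0,0,0,0],[0.06,-0.0334,-0.0075,0,0,0,0],[0.06,-0.0334,-0.0075,0.02,0,0,0],[0.06,0,0,0.02,0,0,0],[0.06,0,0,0,0,0,0],[0.06,0,0,0,0,0,0]]'; python3 - <<'E'
from bench import ctrl
import cv2,numpy as np
p,d=ctrl.get_image("top");cv2.imwrite("pics/t2.png",p[60:300,80:460])
p,d=ctrl.get_image("wrist");cv2.imwrite("pics/w4.png",p)
E
python3 go.py .448 .2677 .012 19
```

```text
time: 16.3
position: [0.4489, 0.268, 0.0772]
tool_rot: [-3.098, -0.516, -0.002]
ft_force: [0.1, -0.4, -0.3]
grip_width: 0.693
grip_force: 0.0
t 16.4 pos [0.4488 0.2681 0.0773] yaw 18.9 tilt [0.001 0.001] F [-0.2 -0.1  0.3] grip 59.8 0.0 q7 -2.03
turn z -0.1 or 179.9 then shift mm [-0.9  0.1 65.3]
```

View pics/w4.png

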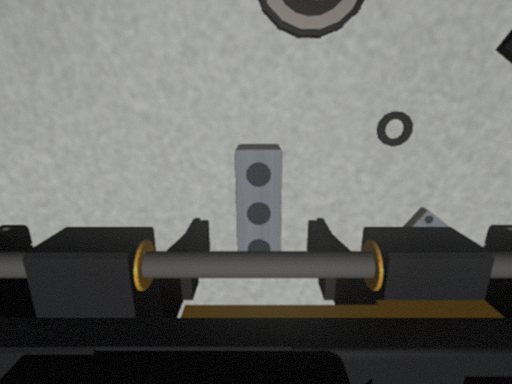

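The block lies straight along the tool's x, centred between the fingers (column 258).

```bash
python3 -m handwheel '[[0.06,-0.001,0,0.025,0,0,0],[0.06,0,0,0.025,0,0,0],[0.06,0,0,0.01,0,0,0],[0.06,0,0,0.004,0,0,0],[0.06,0,0,0,0,0,0],[0,0,0,0,0,0,0],[0,0,0,0,0,0,0],[0,0,0,0,0,0,0],[0,0,0,0,0,0,0],[0,0,0,0,0,0,0]]' 50; python3 go.py .448 .2677 .012 19;  python3 -m handwheel '[[0,0,0,-0.01,0,0,0],[0,0,0,-0.03,0,0,0],[0,0,0,-0.03,0,0,0],[0,0,0,-0.03,0,0,10],[0,0,0,0,0,0,9],[0,0,0,0,0,0,0],[0,0,0,0,0,0,0]]';python3 go.py .6435 -.2797 .1 0
```

```text
time: 17.65
position: [0.4468, 0.2671, 0.0127]
tool_rot: [3.098, 0.518, 0.0]
ft_force: [-1.0, 0.3, 3.1]
grip_width: 0.389
grip_force: 50.0
t 17.65 pos [0.4468 0.2671 0.0127] yaw 19.0 tilt [ 0. -0.] F [-1.   0.3  3.1] grip 33.9 50.0 q7 -2.1
turn z -0.0 or 180.0 then shift mm [ 1.3 -0.1  0.7]
time: 18.52
position: [0.446, 0.2669, 0.112]
tool_rot: [3.141, 0.004, -0.002]
ft_force: [-0.0, -0.5, -3.3]
grip_width: 0.385
grip_force: 50.0
t 18.52 pos [0.446  0.2669 0.112 ] yaw 0.2 tilt [-0.001 -0.001] F [-0.  -0.5 -3.3] grip 33.5 50.0 q7 -2.3
turn z 0.2 or -179.8 then shift mm [197.5 546.6  12. ]
```

View pics/t2.png

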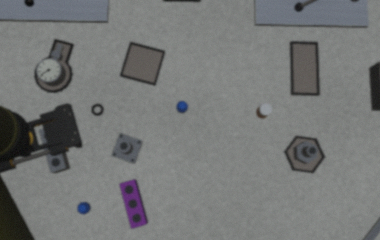

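The top view shows the gauge in its keyhole, the adapter in the hexagon, and everything else as it was.

```bash
python3 -m handwheel '[[0,0.0164,0.0455,0,0,0,0],[0,0.0164,0.0455,0,0,0,0],[0,0.0164,0.0455,0,0,0,0],[0,0.0164,0.0455,0,0,0,0],[0,0.0164,0.0455,0,0,0,0],[0,0.0164,0.0455,0,0,0,0],[0,0.0164,0.0455,0,0,0,0],[0,0.0164,0.0455,0,0,0,0],[0,0.0164,0.0455,0,0,0,0],[0,0.0164,0.0455,0,0,0,0],[0,0.0164,0.0455,0,0,0,0],[0,0.0164,0.0455,0,0,0,0]]' ; python3 -m handwheel '[[0,0,0,0.03,0,0,0],[0,0,0,0,0,0,0],[0,0,0,0,0,0,0],[0,0,0,0,0,0,0]]' >/dev/null;python3 go.py .6425 -.2797 .0155 0
```

```text
time: 20.02
position: [0.6433, -0.2801, 0.1112]
tool_rot: [-3.14, -0.003, 0.003]
ft_force: [0.4, -0.8, -3.5]
grip_width: 0.387
grip_force: 50.0
t 20.52 pos [ 0.6443 -0.278   0.0841] yaw 0.1 tilt [ 0.002 -0.001] F [ 0.6  0.3 -3.2] grip 34.0 50.0 q7 -1.38
turn z 0.1 or -179.9 then shift mm [-1.8  1.7 68.6]
```

```bash
python3 -m handwheel '[[0,-0.0015,0.001,0.02,0,0,0],[0,0,0,0.02,0,0,0],[0,0,0,0.015,0,0,0],[0,0,0,0.006,0,0,0],[0,0,0,0.003,0,0,0],[0,0,0,0.001,0,0,0],[0,0,0,0,0,0,0],[0,0,0,0,0,0,0]]' ;python3 go.py .6425 -.2797 .0155 0
```

```text
time: 21.52
position: [0.6422, -0.28, 0.0181]
tool_rot: [3.141, -0.0, 0.001]
ft_force: [-0.2, 0.5, -3.3]
grip_width: 0.391
grip_force: 50.0
t 21.52 pos [ 0.6422 -0.28    0.0181] yaw -0.0 tilt [ 0.001 -0.001] F [-0.2  0.5 -3.3] grip 34.0 50.0 q7 -1.4
turn z -0.0 or 180.0 then shift mm [ 0.3 -0.3  2.6]
```

```bash
python3 -m handwheel '[[0,0,0,0.001,0,0,0],[0,0,0,0.001,0,0,0],[0,0,0,0.001,0,0,0],[0,0,0,0,0,0,0]]' ; python3 -m handwheel '[[0.052,0,0,0,0,0,0],[0.052,0,0,0,0,0,0],[0.052,0,0,0,0,0,0],[0.052,0,0,-0.02,0,0,0],[0.052,0,0,-0.03,0,0,0],[0.06,0,0,-0.04,0,0,10],[0.06,0,0,-0.01,0,0,8],[0.06,0,0,0,0,0,0],[0.06,0,0,0,0,0,0]]';python3 go.py .454 .1137 .03 -18
```

```text
time: 22.02
position: [0.6419, -0.2799, 0.0158]
tool_rot: [3.141, -0.0, 0.0]
ft_force: [-3.7, 1.0, 6.2]
grip_width: 0.386
grip_force: 50.0
time: 23.15
position: [0.6416, -0.2797, 0.1143]
tool_rot: [3.103, -0.488, -0.001]
ft_force: [0.6, 0.2, -0.8]
grip_width: 0.69
grip_force: 0.0
t 23.15 pos [ 0.6416 -0.2797  0.1143] yaw -17.9 tilt [-0.001  0.   ] F [ 0.6  0.2 -0.8] grip 60.0 0.0 q7 -1.66
turn z 0.1 or -179.9 then shift mm [-299.9 -316.2   84.3]
```

```bash
python3 -m handwheel '[[0.06,-0.03,-0.0316,0,0,0,0],[0.06,-0.03,-0.0316,0,0,0,0],[0.06,-0.03,-0.0316,0,0,0,0],[0.06,-0.03,-0.0316,0,0,0,0],[0.06,-0.03,-0.0316,0,0,0,0],[0.06,-0.03,-0.0316,0,0,0,0],[0.06,-0.03,-0.0316,0,0,0,0],[0.06,-0.03,-0.0316,0,0,0,0],[0.06,-0.03,-0.0316,0,0,0,0],[0.06,-0.03,-0.0316,0,0,0,0],[0.06,0,0,0.02,0,0,0],[0.06,0,0,0,0,0,0]]';python3 -m handwheel '[[0.06,0,0,0,0,0,0],[0.06,0,0,0,0,0,0]]' >/dev/null;python3 go.py .454 .1137 .026 -18
```

```text
time: 24.65
position: [0.4523, 0.1133, 0.0929]
tool_rot: [3.102, -0.488, -0.006]
ft_force: [0.9, 1.0, -0.7]
grip_width: 0.687
grip_force: 0.0
t 24.9 pos [0.4548 0.1129 0.0949] yaw -18.1 tilt [0.001 0.   ] F [-0.5 -0.3  0.2] grip 60.0 0.0 q7 -2.24
turn z -0.1 or 179.9 then shift mm [-1.  -0.5 68.9]
```

```bash
python3 -m handwheel '[[0.06,-0.001,0,0.025,0,0,0],[0.06,0,0,0.025,0,0,0],[0.06,0,0,0.012,0,0,0],[0.06,0,0,0.006,0,0,0],[0.06,0,0,0,0,0,0],[0,0,0,0,0,0,0],[0,0,0,0,0,0,0],[0,0,0,0,0,0,0],[0,0,0,0,0,0,0],[0,0,0,0,0,0,0]]' 35;  python3 -m handwheel '[[0,0,0,-0.01,0,0,0],[0,0,0,-0.03,0,0,0],[0,0,0,-0.03,0,0,0],[0,0,0,0,0,0,-4],[0,0,0,0,0,0,0],[0,0,0,0,0,0,0]]';python3 go.py .647 .086 .1 -14
```

```text
time: 26.15
position: [0.4534, 0.1136, 0.0267]
tool_rot: [3.103, -0.492, 0.0]
ft_force: [-0.7, 0.1, 1.7]
grip_width: 0.311
grip_force: 35.0
time: 26.9
position: [0.4527, 0.1136, 0.0961]
tool_rot: [3.118, -0.385, -0.002]
ft_force: [0.0, -0.4, -2.7]
grip_width: 0.313
grip_force: 35.0
t 26.9 pos [0.4527 0.1136 0.0961] yaw -14.1 tilt [-0.001 -0.   ] F [ 0.  -0.4 -2.7] grip 27.2 35.0 q7 -2.17
turn z -0.1 or 179.9 then shift mm [195.2 -20.2  -3.9]
```

Placing height should be about 0.0297.

```bash
python3 -m handwheel '[[0,0.0325,-0.0034,0,0,0,0],[0,0.0325,-0.0034,0,0,0,0],[0,0.0325,-0.0034,0,0,0,0],[0,0.0325,-0.0034,0,0,0,0],[0,0.0325,-0.0034,0,0,0,0],[0,0.0325,-0.0034,0,0,0,0],[0,0,0,0.02,0,0,0],[0,0,0,0.015,0,0,0],[0,0,0,0.01,0,0,0],[0,0,0,0,0,0,0],[0,0,0,0,0,0,0]]';python3 go.py .647 .086 .0297 -14
python3 - <<'E'
from bench import ctrl
import cv2,numpy as np
p,d=ctrl.get_image("wrist");cv2.imwrite("pics/w5.png",p)
E
```

```text
time: 28.28
position: [0.6476, 0.0865, 0.0522]
tool_rot: [-3.118, 0.383, -0.002]
ft_force: [0.4, -0.1, -2.4]
grip_width: 0.312
grip_force: 35.0
t 28.27 pos [0.6476 0.0865 0.0522] yaw -14.0 tilt [ 0.001 -0.   ] F [ 0.4 -0.1 -2.4] grip 27.1 35.0 q7 -2.22
turn z 0.0 or -180.0 then shift mm [-0.5  0.6 22.5]
```

View pics/w5.png

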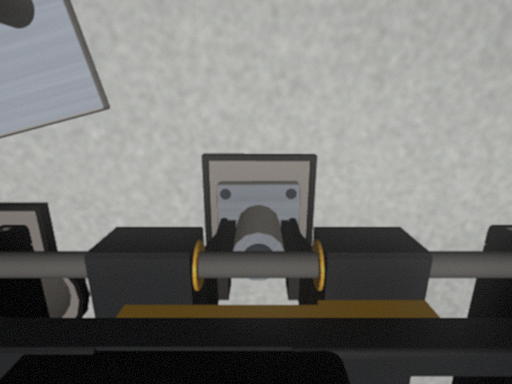

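The flange is square and centred over its tray (tray columns 203-317, plate 218-299).

```bash
python3 -m handwheel '[[0,0,0,0.01,0,0,0],[0,0,0,0.007,0,0,0],[0,0,0,0.003,0,0,0],[0,0,0,0.001,0,0,0],[0,0,0,0.001,0,0,0],[0,0,0,0.001,0,0,0],[0,0,0,0,0,0,0],[0,0,0,0,0,0,0]]';python3 go.py .647 .086 .0297 -14
```

```text
time: 29.32
position: [0.6476, 0.0864, 0.0297]
tool_rot: [3.118, -0.383, 0.001]
ft_force: [-3.7, -0.7, 4.9]
grip_width: 0.315
grip_force: 35.0
t 29.32 pos [0.6476 0.0864 0.0297] yaw -14.0 tilt [ 0. -0.] F [-3.7 -0.7  4.9] grip 27.4 35.0 q7 -2.24
turn z -0.0 or 180.0 then shift mm [-0.5  0.5  0. ]
```

```bash
python3 -m handwheel '[[0.05,0,0,0,0,0,0],[0.05,0,0,0,0,0,0],[0.05,0,0,0,0,0,0],[0.05,0,0,-0.03,0,0,0],[0.05,0,0,-0.04,0,0,0],[0.05,0,0,-0.05,0,0,0],[0.05,0,0,-0.05,0,0,0]]' >/dev/null; python3 -m handwheel '[[0.05,-0.0134,0.0494,0,0,0,0],[0.05,-0.0134,0.0494,0,0,0,0],[0.05,-0.0134,0.0494,0,0,0,0],[0.05,-0.0134,0.0494,0,0,0,0],[0.05,-0.0134,0.0494,0,0,0,0],[0.05,-0.0134,0.0494,0,0,0,0],[0.05,-0.0134,0.0494,0,0,0,0],[0.05,-0.0134,0.0494,0,0,0,0],[0.05,-0.0134,0.0494,0,0,0,0],[0.05,-0.0134,0.0494,0,0,0,0],[0.05,-0.0134,0.0494,0,0,0,0],[0.05,-0.0134,0.0494,0,0,0,0]]'; python3 -m handwheel '[[0.05,0,0,0,0,0,0],[0.05,0,0,0,0,0,0]]' >/dev/null
python3 - <<'E'
from h import *
from bench import ctrl
i=ctrl.camera_info("top");p,d=ctrl.get_image("top");K,R,t=i["intrinsics"],i["R"],i["t"]
cv2.imwrite("pics/t3.png",cv2.resize(p[60:300,80:460],(760,480)))
W=world(d,K,R,t);q=W.reshape(-1,3)
for n,c,h in [("gauge",(.618,.2855),.034),("hex",(.449,-.2735),.053),("man",(.6434,-.2797),.034),("flange top",(.647,.086),.05),("flange",(.647,.086),.0115),("jar",(.54,-.182),.036)]:
    s=q[(np.hypot(*(q[:,:2]-c).T)<.065)&(q[:,2]>h)&(q[:,2]<.09)]
    print(n,np.round(np.median(s[:,2]),4),rect(s[:,:2]))
E
```

```text
time: 31.7
position: [0.3472, -0.4513, 0.1987]
tool_rot: [3.118, -0.383, 0.001]
ft_force: [1.0, -0.5, 0.5]
grip_width: 0.574
grip_force: 0.0
gauge 0.037 (array([617.2, 286. ]), array([54.2, 54. ]), 16.8)
hex 0.0585 (array([ 452. , -271.5]), array([22.4, 22.3]), 18.7)
man 0.0387 (array([ 643.3, -278.5]), array([96.3, 35.1]), 0.9)
flange top 0.0586 (array([648.6,  86.2]), array([27.1, 25.3]), 2.1)
flange 0.0158 (array([647.1,  85. ]), array([93.9, 61.6]), 62.4)
jar 0.0391 (array([ 540.4, -182.4]), array([24.7, 24.3]), 37.0)
```

View pics/t3.png

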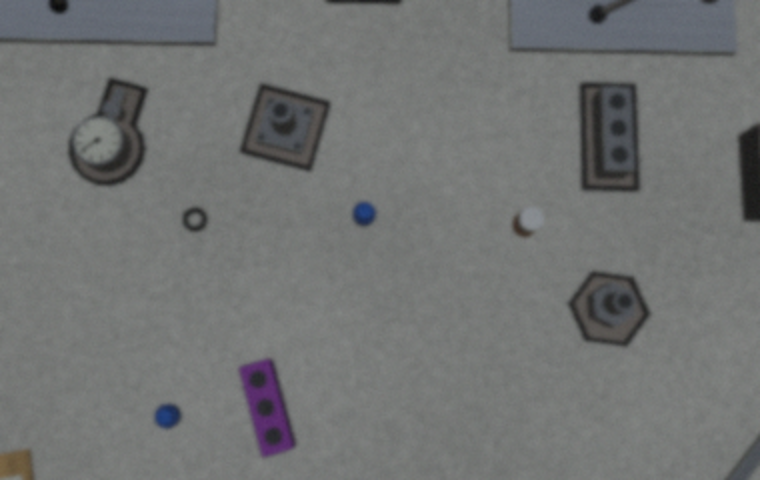

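All four parts lie flat in their trays at about 3 mm above bench height. Each is within 4 mm of its tray's middle and aligned, and the jar has not moved. I hand the job in.

```bash
python3 -c "
from bench import ctrl
print(ctrl.close_job())"
```

```text
the job is handed in; nothing more can be done
None
```

All four parts are lying flat in their own trays, each measured within 4 mm of the middle and aligned; the jar has not moved, and the job was handed in at about 32 s (the hand-in gave no verdict).

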